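Bed the heel lift and hold the press down

ROBOT

A 6-joint arm with a two-finger parallel gripper is mounted at the origin on the work surface. World frame = base frame: x ahead of the robot, y to its left, z up, the work surface at z = 0. Lengths are in m, angles in rad, forces in N, time in s.
With the tool pointing down it reaches from about 0.225 to 0.875 m from the base axis. Payload 3.4 kg.
Tool frame: the origin (TCP) lies at the very end of the fingers, on their centre line; the grasp point (between the pads) lies 19 mm behind it (manip.hold_point_z is the distance from the TCP to the grasp point, in m); z points along the fingers, x is the direction in which the jaws open and shut, and the axes are right-handed (so a half turn about z gives the same grasp; the last joint's range is limited). The gripper opens to 85 mm and grips with 20 to 120 N. Pads are 22 mm wide; open, the fingers measure 114 mm over their backs; the gripper's body (76 mm by 85 mm) begins 54 mm behind the grasp point. The pads swing forward as they close: fully open they stand 13 mm farther back than shut.
Start: joints at [1.148, 0.276, 1.505, -0, 1.361, -0.121], TCP at [0.171, 0.549, 0.231] pointing down, gripper open.
Joint ranges: [-2.89, 2.89], [-0.75, 2.08], [0.22, 2.7], [-1.18, 4.32], [0.11, 2.71], [-2.7, 2.7]. Speed limits (rad/s): [2.57, 2.57, 3.14, 3.14, 3.14, 3.14].

INTERFACE

Orientations are given as a unit quaternion [w, x, y, z].
In Python, from rig import manip gives the robot as it stands.
- The arm moves only by the tool apply_moves, never from a script. Its argument "commands" is one flat list of numbers, 6 for each row, row after row: the shift along the tool's x, y, z normalised to -1 to 1, where 1 is 0.03 m, then the turn, a rotation vector about the tool's x, y, z normalised to -1 to 1, where 1 is 0.15 rad. A call has 1 to 20 rows; each row shifts and turns the commanded pose from where the row before left it, along the tool's axes as they then stand; what a row does not reach is not made up. A row lasts 1/10 s, in which the tool goes at most 50 mm and 8.59 degrees, less where a joint would pass 70% of its speed; a pose out of reach is approached as far as the arm can. A call with a number of a shift or a turn outside -1 to 1 is refused whole. A call with a gripper value outside its range is refused whole. "jaw" is the opening, from -1 (shut) to 1 (fully open), set as the call begins (left out, the last holds). The fingers move at their own pace and stop on an object; "newtons" is the grip in N (left out, the last holds). Time passes only in rows, so rows that do not move let the fingers close. It gives the time, the measured TCP pose, the force and the opening at its end, in the units of the state.
- manip.get_state(): the state, without advancing time (a new reading comes with each control period).
- manip.get_image(name): name is "scene" or "top" or "wrist"; returns a dict with "frame" (384x512x3 uint8, red, green, blue), "fx", "fy", "cx", "cy" (pixels), "extrinsics" (4x4, takes a point from camera to world coordinates); the wrist camera has in their place "mount" (4x4, takes a point from camera to tool coordinates, whose origin is the TCP and whose axes are the tool frame's). Camera axes: x right, y up, looking along -z (the intrinsics and any distortion apply to the point x, -y, -z); pixel columns grow to the right and rows downward; lengths in m; the calibration is good to about 2 mm. A picture is of the moment at which its call begins: read the wrist's pose just before it. There is no depth.
- manip.sign_off(): hands the job in, once; it reports no verdict.
The state is a dict: "clock": time; "qpos": joint angles; "qd": joint speeds; "effort": joint torques, N m; "position": TCP position; "ee_rot": TCP orientation; "contact_force": force on the tool from outside, world axes, zero at the start; "moment": the same for the moment, N m; "width": finger opening in m.
Only numpy, scipy, OpenCV 4.12 (cv2) and the standard library are available. Lean on these libraries where they do the work, as an engineer would, in place of code of your own. Each camera call takes 0.05 s, during which the arm holds its last target. There are 200 camera calls.

TASK

Press the propped-up heel lift down so that it sits level in the nest of the heel press. Then flip the safety catch fully up off the lever, and only after that pull the T-handle towards you until it stops, so that the sprung foot presses on the lift, and finish while still holding the handle there: do not let go. Leave everything else on the bench where it is.

Things in the scene. Friction and masses are not known exactly. Their poses are not given: they have to be found in the camera images.
- press: Fixed grey bench press; all offsets are in its frame. Origin: under its base plate, on the bench; x away from the robot, y left, z up at yaw 0; turned by its yaw. Base plate x -150..150, y -150..130, 16 mm high. Nest at y = 70, lever at y = -35, catch at y = -110 mm. Axle block x 20..70, y -3..43, up to z = 90; post behind the catch x 64..88, y -122..-98, up to z = 118.
- nest (a point): Centre of the nest's flat steel bed, on its top face, at (-85, 70, 30) mm in the press frame, axes as the press. Low stops, 6 mm high, stand around the lift with 2 mm play. A steel ejector pin, 12 mm thick, 22 mm from here towards the robot, stands up 8 to 9 mm at the start; it slides down against about 4 N of friction and stays where it is left.
- heel_lift: Stiff black rubber heel lift, D-shaped, 66 (x) by 60 (y) by 8 mm, 45 g, loose in the nest. Origin: middle of its underside; x to its straight edge, z up through it. Its straight edge lies on the bed; the round end, towards the robot, is propped up about 12 mm on the pin. Pushed straight down over the pin it lies flat on the bed, its top then 8 mm above point nest.
- lever (a joint): Press lever, rad: 0 = rest, leaning 0.45 rad away from the robot; grows as the handle is pulled towards the robot; 1.25 = stop. A spring returns it to 0 when let go; about 10 N at the handle holds it at the stop. The closed catch blocks it, yielding no more than about 0.1. Joined to it, the press arm (22 mm wide, at y = 70 mm) stands up steeply beyond the nest at 0 and lies level over it at 1.25.
- axle (a point): Point on the lever's turning axis (along the press's y) straight below the T-handle's plane: (45, -35, 65) mm in the press frame, axes as the press.
- grip: T-handle at the top of the lever: black plastic cross bar along the press's y, 44 mm long, 26 mm diameter, flat ends. Origin: its centre, 150 mm from point axle; with lever value q it lies 150 sin(0.45 - q) mm in x and 150 cos(0.45 - q) in z from the axle. It is a sleeve that turns freely about its own length. Below it the lever is a round steel bar 14 mm thick.
- foot: Round rubber foot, 36 mm across, sprung 14 mm under the end of the press arm. Origin on the arm's centre line, 37 mm above its underside. It meets the middle of the level lift at about lever = 1.17 and presses it with about 7 N at the stop.
- catch (a joint): Safety catch, rad: 0 = closed (its bar, 92 mm long, lies level across the robot side of the lever); grows as it is flipped up; 1.6 = fully open (bar upright, tab lying level to the right). Starts between 0 and 0.12. Stiff pivot, about 0.1 N m: it stays where it is left.
- catch_pivot (a point): Point on the catch's turning axis (along the press's x) under the middle of its tab: (46, -110, 110) mm in the press frame, axes as the press.
- catch_tab (a point): Middle of the top edge of the catch's steel thumb tab, 62 mm above the pivot and upright when closed; 22 mm wide (x), 8 mm thick (y). Pushing its top to the right (away from the lever, -y of the press) turns the tab over to the right and down about the pivot, and the bar rises off the lever.
- polish_tin: round closed steel tin, 68 mm across, 26 mm high, standing on the base plate in front of the lever; bystander. Origin: centre of its underside.
- spare_lift: a spare heel lift lying on the bench left of the press (same D shape); bystander. Origin: centre of its underside.
- hammer: hammer with wooden handle lying on the bench right of the press; bystander.
- glue_jar: closed jar, 70 mm across, 100 mm high, left of the press; bystander. Origin: centre of its underside.
- tape_roll: paper tape roll, 90 mm across, 30 mm high, lying left of the press; bystander. Origin: centre of its underside.
- brush: brush lying on the bench, front left; bystander.
- tack_box: open cardboard box 100 x 80 x 35 mm, right of the press; bystander. Origin: centre of its underside.
There are look-alikes about, which are no part of the job. Leave any blue or red look-alike of the heel_lift alone.

How it is judged:
On the way, in this order (a step that is already met when the one before it is completed fails the run):
1. the heel lift is pressed down level on the bed, with catch and lever still untouched (angle between heel_lift's own z axis and vertical below 0.035 rad and z of heel_lift in the frame of nest below 0.003 m and horizontal distance between heel_lift and nest below 0.008 m and value of joint catch below 0.5 rad and value of joint lever below 0.15 rad), for 0.2 s.
2. the catch is flipped up while the lever is still at rest (value of joint catch above 1.2 rad and value of joint lever below 0.15 rad), for 0.2 s.
3. the lever is pulled home and the foot presses on the lift (value of joint lever above 1.19 rad and contact force between foot and heel_lift above 2 N), for 0.2 s.
At the end, for the whole second after the job is handed in: the lift lies level (within 2 degrees) on the bed, within 8 mm of the nest's centre; the catch is open beyond 1.2 rad; the lever is within 0.06 rad of its stop (beyond 1.19), the foot presses on the lift with more than 2 N, and the fingers still hold the T-handle (over 1 N) (all of step 3 and angle between heel_lift's own z axis and vertical below 0.035 rad and z of heel_lift in the frame of nest below 0.003 m and horizontal distance between heel_lift and nest below 0.008 m and value of joint catch above 1.2 rad and contact force between the fingers and grip above 1 N); the arm keeps its last pose, push and grip.
It fails at once if the lever is forced past the closed catch (value of joint lever above 0.3 rad and value of joint catch below 0.7 rad).
It fails at once if a bystander is moved by more than 25 mm (distance of any of polish_tin, spare_lift, hammer, glue_jar, tape_roll, brush, tack_box from where it was at the start of the episode above 0.025 m).
It also fails if it takes over 58 s, if anything falls off the work surface, if the arm or the gripper's body presses on something with over 40 N, if the wrist force passes 120 N, or if a joint passes its speed limit or range.

## Working session

There is one attempt and no reset: what is moved stays moved. The work goes in short steps, Python scripts to look and compute and a tool call to move; the robot and the scene stay as the last step left them, time stands still between calls to the robot, and variables do not carry over. Pictures are saved under pics/ and viewed, about 8 in all and at most 12, crops included, and the job is handed in when it is done.

Besides the shell and the picture viewer there is one more tool, called after "Emit:" in YAML: its name, and indented under it one key for each argument. apply_moves: Moves the arm, as the interface text tells. Scaled input: -1 to 1 covers 0.03 m each way for a shift and 0.15 rad each way for a turn. Its arguments: {"type":"object","properties":{"commands":{"type":"array"},"jaw":{"type":"number"},"newtons":{"type":"number"}},"required":["commands"]}

```bash
mkdir -p pics; cat > h.py <<'E'
import numpy as np,cv2
from rig import manip
def grab(n,f):
    s=manip.get_state(); d=manip.get_image(n); cv2.imwrite('pics/'+f+'.png',d['frame'][:,:,::-1]); np.save('pics/'+f+'.npy',dict(d,state=s),allow_pickle=True); return d
def ld(f): return np.load('pics/'+f+'.npy',allow_pickle=True).item()
def ext(d):
    if 'extrinsics' in d: return np.array(d['extrinsics'])
    from scipy.spatial.transform import Rotation as R
    T=np.eye(4); q=d['state']['ee_rot']; T[:3,:3]=R.from_quat(np.r_[q[1:],q[0]]).as_matrix(); T[:3,3]=d['state']['position']
    return T@np.array(d['mount'])
def ray(d,u,v):
    E=ext(d); r=E[:3,:3]@np.array([(u-d['cx'])/d['fx'],-(v-d['cy'])/d['fy'],-1]); return E[:3,3],r/np.linalg.norm(r)
def onz(d,u,v,z):
    o,r=ray(d,u,v); return o+r*(z-o[2])/r[2]
def proj(d,p):
    E=np.linalg.inv(ext(d)); c=E[:3,:3]@np.array(p)+E[:3,3]; return np.array([d['cx']+d['fx']*c[0]/-c[2], d['cy']-d['fy']*c[1]/-c[2]])
E
python3 - <<'E'
from h import *
for n in('scene','top'):
    d=grab(n,n+'0'); print({k:v for k,v in d.items() if k!='frame'})
a=[cv2.imread(f'pics/{n}0.png') for n in('scene','top')]
cv2.imwrite('pics/a.png',cv2.resize(a[0],(800,600),interpolation=cv2.INTER_CUBIC))
cv2.imwrite('pics/b.png',cv2.resize(a[1],(800,600),interpolation=cv2.INTER_CUBIC))
print(manip.get_state(), [x for x in dir(manip) if x[0]!='_'])
E
```

```text
{'fx': 422.4057288361956, 'fy': 422.4057288361956, 'cx': 252.19324349129457, 'cy': 187.71733023477307, 'extrinsics': array([[ 0.37194736, -0.68041003,  0.63142487,  1.1865449 ],
       [ 0.92809647,  0.28511576, -0.23947015, -0.21572995],
       [-0.01709129,  0.67509348,  0.73753419,  0.90524545],
       [ 0.        ,  0.        ,  0.        ,  1.        ]])}
{'fx': 436.63561669363764, 'fy': 436.63561669363764, 'cx': 253.1504169284536, 'cy': 196.84952455091877, 'extrinsics': array([[-2.63466878e-02,  9.77502349e-01, -2.09272573e-01,
         2.29055522e-01],
       [-9.99643319e-01, -2.66775600e-02,  1.24198272e-03,
         5.75233930e-02],
       [-4.36884060e-03,  2.09230652e-01,  9.77856558e-01,
         1.44213930e+00],
       [ 0.00000000e+00,  0.00000000e+00,  0.00000000e+00,
         1.00000000e+00]])}
{'clock': 0.1, 'qpos': array([ 1.14800154e+00,  2.76577484e-01,  1.50597352e+00,  2.24889934e-05,
        1.36069527e+00, -1.20978876e-01]), 'qd': array([-7.66119630e-05, -1.87013355e-03, -1.76461505e-03,  5.90998219e-04,
       -6.38270853e-04, -5.32572717e-04]), 'effort': array([ 8.60285800e-04, -4.17704165e+01, -2.46404278e+01, -2.31706335e-04,
        5.93707489e-03,  1.15816817e-05]), 'position': array([0.17072263, 0.54860321, 0.23051328]), 'ee_rot': array([ 3.96583804e-04,  8.05375109e-01,  5.92764920e-01, -7.25573262e-04]), 'contact_force': array([-0.06444889, -1.63038719,  0.09667679]), 'moment': array([-0.00827995,  0.01926319, -0.02729836]), 'width': 0.08541927853173979} ['MotionError', 'get_image', 'get_state', 'hold_point_z', 'sign_off']
```

View pics/a.png

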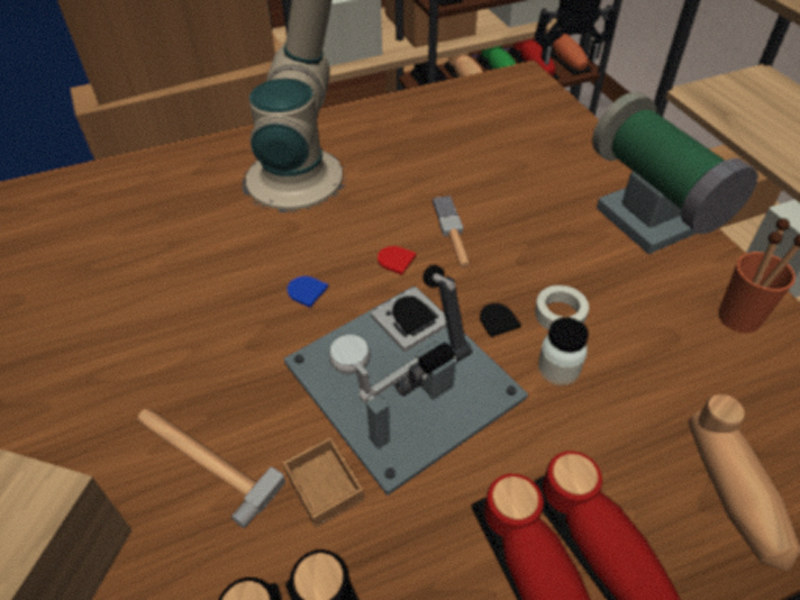

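View pics/b.png

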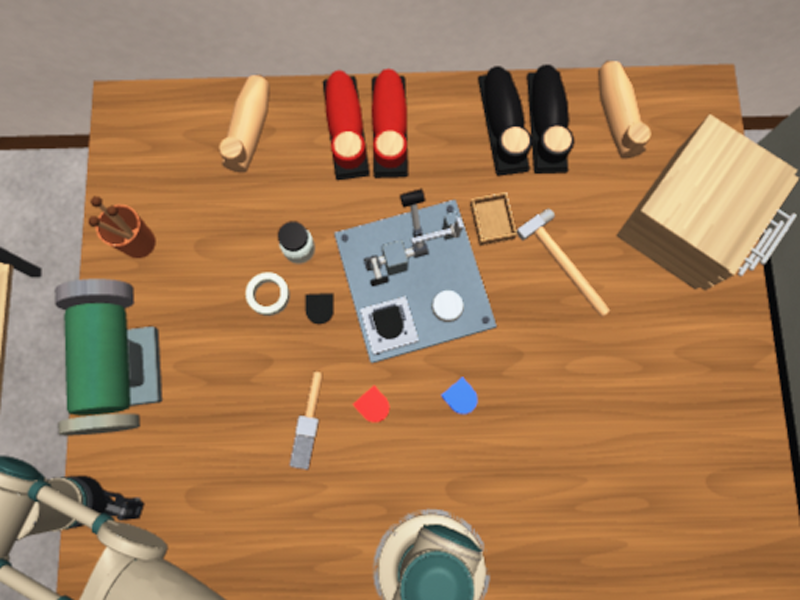

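The scene view shows the press at about (405,375). The top view shows its plate corners at about (335,235), (457,200), (495,326) and (373,361), the lift at (388,322), the tin at (448,305), the T-handle at (412,197) and the catch near (455,228).

```bash
cat > m.py <<'E'
from h import *
d=ld('top0'); s=.64
C=np.array([onz(d,u*s,v*s,.016)[:2] for u,v in[(335,235),(457,200),(495,326),(373,361)]])
# refine with mask: plate colour
f=d['frame']; hsv=cv2.cvtColor(f,cv2.COLOR_RGB2HSV)
m=((hsv[...,0]>85)&(hsv[...,0]<125)&(hsv[...,1]>25)&(hsv[...,1]<130)).astype(np.uint8)*255
m[:120]=0; m[240:]=0; m[:,:205]=0; m[:,325:]=0
m=cv2.morphologyEx(m,cv2.MORPH_CLOSE,np.ones((9,9)));m=cv2.morphologyEx(m,cv2.MORPH_OPEN,np.ones((9,9)))
c=max(cv2.findContours(m,0,1)[0],key=cv2.contourArea)[:,0]
W=np.array([onz(d,u,v,.016)[:2] for u,v in c],np.float32)
r=cv2.minAreaRect(W*1000); print('hand corners',C.round(3).tolist()); print('rect',r,cv2.boxPoints(r).round(0).tolist())
print('edges hand',[round(float(np.linalg.norm(C[i]-C[i-1])),3) for i in range(4)])
E
python3 m.py
```

```text
hand corners [[0.7, 0.184], [0.774, -0.087], [0.489, -0.154], [0.421, 0.106]]
rect ((596.4378662109375, 15.342941284179688), (294.9073486328125, 273.823486328125), 14.601956367492676) [[419.0, 111.0], [488.0, -154.0], [774.0, -80.0], [705.0, 185.0]]
edges hand [0.29, 0.28, 0.293, 0.269]
```

```bash
cat >> h.py <<'E'
yaw=.255; O=np.array([.594,.025,0])
Rz=np.array([[np.cos(yaw),-np.sin(yaw),0],[np.sin(yaw),np.cos(yaw),0],[0,0,1]])
def P(x,y,z): return O+Rz@np.array([x,y,z])/1000
pts=dict(nest=(-85,70,30),post1=(64,-122,118),post2=(88,-98,118),tab=(46,-110,172),piv=(46,-110,110),grip=(45+150*np.sin(.45),-35,65+150*np.cos(.45)),gripL=(110.2,-13,200),gripR=(110.2,-57,200),ax1=(20,-3,90),ax2=(70,43,90),c1=(-150,-150,16),c2=(150,-150,16),c3=(150,130,16),c4=(-150,130,16))
def over(f,box,k,out):
    d=ld(f); x0,y0,x1,y1=box; im=cv2.resize(d['frame'][y0:y1,x0:x1,::-1],None,fx=k,fy=k,interpolation=cv2.INTER_CUBIC)
    for n,p in pts.items():
        u=(proj(d,P(*p))-[x0,y0])*k+k/2-.5
        if abs(u).max()<3000: cv2.drawMarker(im,tuple(int(v) for v in u.round()),(0,255,255) ,0,8,1); cv2.putText(im,n,tuple(int(v)+4 for v in u),0,.35,(0,255,0),1)
    cv2.imwrite('pics/'+out+'.png',im)
E
python3 - <<'E'
from h import *
over('top0',(205,110,335,240),4,'t1'); over('scene0',(175,160,345,320),4,'s1')
a=cv2.imread('pics/t1.png');b=cv2.imread('pics/s1.png');h=600
c=np.hstack([cv2.resize(x,(400,int(400*x.shape[0]/x.shape[1])))[:376] for x in (a,b)]);cv2.imwrite('pics/ov.png',c)
w=grab('wrist','w0');print(w['mount'],w['fx'],w['cx'],w['cy'])
for n,p in pts.items(): print(n,P(*p).round(3))
E
```

```text
[[ 9.99999870e-01  2.04554318e-04 -4.67217745e-04  1.41706006e-03]
 [ 7.63703839e-05 -9.65777294e-01 -2.59372730e-01 -6.69774326e-02]
 [-5.04284102e-04  2.59372660e-01 -9.65777184e-01 -1.41092323e-01]
 [ 0.00000000e+00  0.00000000e+00  0.00000000e+00  1.00000000e+00]] 310.4695042936623 257.8727806574316 189.87050745812851
nest [0.494 0.071 0.03 ]
post1 [ 0.687 -0.077  0.118]
post2 [ 0.704 -0.048  0.118]
tab [ 0.666 -0.07   0.172]
piv [ 0.666 -0.07   0.11 ]
grip [0.71  0.019 0.2  ]
gripL [0.704 0.04  0.2  ]
gripR [ 0.715 -0.002  0.2  ]
ax1 [0.614 0.027 0.09 ]
ax2 [0.651 0.084 0.09 ]
c1 [ 0.487 -0.158  0.016]
c2 [ 0.777 -0.082  0.016]
c3 [0.706 0.189 0.016]
c4 [0.416 0.113 0.016]
```

View pics/ov.png

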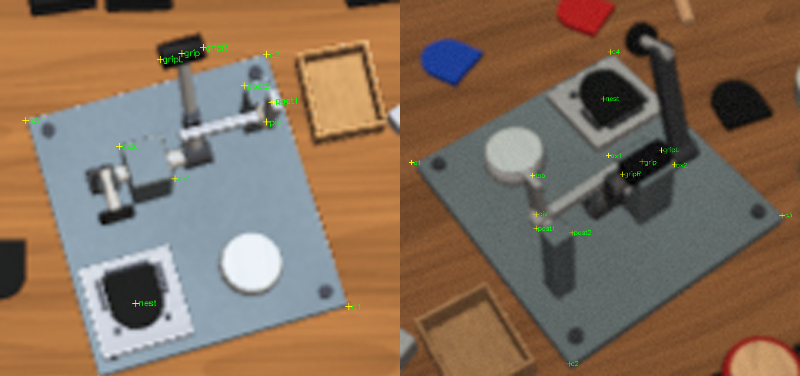

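The projected points land on the plate corners, post, handle and nest to within a few mm. I'll approach next.

```bash
cat >> h.py <<'E'
from scipy.spatial.transform import Rotation as R
Rd=np.column_stack([Rz@[0,1,0],Rz@[1,0,0],[0,0,-1]])
def tilt(ax,a): return R.from_rotvec(Rz@np.array(ax)*a).as_matrix()@Rd   # tilt about a press axis
def cur():
    s=manip.get_state();q=s['ee_rot'];return np.array(s['position']),R.from_quat(np.r_[q[1:],q[0]]).as_matrix()
def plan(p,r,wps):
    out=[];
    for tp,tr,n in wps:
        rv=R.from_matrix(r.T@tr).as_rotvec()/n; st=(tp-p)/n
        for i in range(n):
            out.append(np.r_[r.T@st/.03, rv/.15].round(2)); 
            p=p+r@out[-1][:3]*.03; r=r@R.from_rotvec(out[-1][3:]*.15).as_matrix()
    o=np.array(out); print(len(o),'max',abs(o).max()); print(','.join('%g'%(v+0) for v in o.ravel()))
    return p,r
E
python3 - <<'E'
from h import *
p,r=cur(); plan(p,r,[(P(-110,70,190),Rd,20)])
E
```

```text
20 max 0.9
-0.62,0.72,0.07,0,0,-0.19,-0.64,0.7,0.07,0,0,-0.19,-0.66,0.68,0.07,0,0,-0.19,-0.68,0.66,0.07,0,0,-0.19,-0.7,0.64,0.07,0,0,-0.19,-0.72,0.62,0.07,0,0,-0.19,-0.73,0.6,0.07,0,0,-0.19,-0.75,0.58,0.07,0,0,-0.19,-0.77,0.56,0.07,0,0,-0.19,-0.78,0.53,0.07,0,0,-0.19,-0.8,0.51,0.07,0,0,-0.19,-0.81,0.49,0.07,0,0,-0.19,-0.83,0.47,0.07,0,0,-0.19,-0.84,0.44,0.07,0,0,-0.19,-0.85,0.42,0.07,0,0,-0.19,-0.86,0.39,0.07,0,0,-0.19,-0.87,0.37,0.07,0,0,-0.19,-0.88,0.34,0.07,0,0,-0.19,-0.89,0.32,0.07,0,0,-0.19,-0.9,0.29,0.07,0,0,-0.19
```

Emit:
apply_moves:
  commands: [-0.62,0.72,0.07,0,0,-0.19,-0.64,0.7,0.07,0,0,-0.19,-0.66,0.68,0.07,0,0,-0.19,-0.68,0.66,0.07,0,0,-0.19,-0.7,0.64,0.07,0,0,-0.19,-0.72,0.62,0.07,0,0,-0.19,-0.73,0.6,0.07,0,0,-0.19,-0.75,0.58,0.07,0,0,-0.19,-0.77,0.56,0.07,0,0,-0.19,-0.78,0.53,0.07,0,0,-0.19,-0.8,0.51,0.07,0,0,-0.19,-0.81,0.49,0.07,0,0,-0.19,-0.83,0.47,0.07,0,0,-0.19,-0.84,0.44,0.07,0,0,-0.19,-0.85,0.42,0.07,0,0,-0.19,-0.86,0.39,0.07,0,0,-0.19,-0.87,0.37,0.07,0,0,-0.19,-0.88,0.34,0.07,0,0,-0.19,-0.89,0.32,0.07,0,0,-0.19,-0.9,0.29,0.07,0,0,-0.19]
  jaw: -1
  newtons: 60

```text
clock: 2.15
position: [0.4704, 0.0646, 0.189]
ee_rot: [-0.0, 0.606, 0.796, -0.0]
contact_force: [-0.1, 0.1, -0.3]
width: 0.0
```

```bash
python3 - <<'E'
from h import *
grab('wrist','w1'); s=manip.get_state(); print(s['clock'],s['position'],s['contact_force'],P(-110,70,190),s['width'])
pts.update(liftL=(-52,70,38),pin=(-107,70,39))
over('w1',(0,0,512,384),1.5,'w1o')
E
```

```text
2.2 [0.47334479 0.06106344 0.18877963] [ 1.92357091 -2.61248633 -0.02356468] [0.46989986 0.06498944 0.19      ] -0.00016777074478557536
```

View pics/w1o.png

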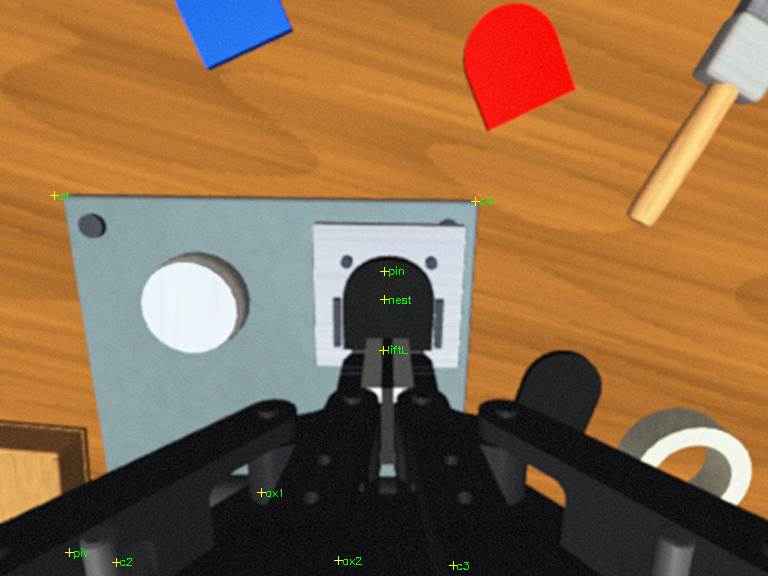

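```bash
python3 - <<'E'
from h import *
p,r=cur(); p,r=plan(p,r,[(P(-110,71,56),Rd,7)]); plan(p,r,[(P(-110,71,38),Rd,6)])
s=manip.get_state();print(s['position'],s['contact_force'])
E
```

```text
7 max 0.63
0.03,-0.01,0.63,0,0,0.01,0.03,-0.01,0.63,0,0,0.01,0.03,-0.01,0.63,0,0,0.01,0.03,-0.01,0.63,0,0,0.01,0.03,-0.01,0.63,0,0,0.01,0.03,-0.01,0.63,0,0,0.01,0.03,-0.01,0.63,0,0,0.01
6 max 0.1
0,0,0.1,0,0,0,0,0,0.1,0,0,0,0,0,0.1,0,0,0,0,0,0.1,0,0,0,0,0,0.1,0,0,0,0,0,0.1,0,0,0
[0.47334479 0.06106344 0.18877963] [ 1.92357091 -2.61248633 -0.02356468]
```

Emit:
apply_moves:
  commands: [0,0,0,0,0,0,0,0,0,0,0,0]

```text
clock: 2.4
position: [0.4695, 0.0659, 0.189]
ee_rot: [-0.001, 0.607, 0.795, -0.0]
contact_force: [0.4, 1.0, 0.1]
width: 0.0001
```

```bash
python3 - <<'E'
from h import *
p,r=cur(); print(p); p,r=plan(p,r,[(P(-110,71,56),Rd,7)])
E
```

```text
[0.46950843 0.06593168 0.18899958]
7 max 0.63
0,0,0.63,0,0,0.01,0,0,0.63,0,0,0.01,0,0,0.63,0,0,0.01,0,0,0.63,0,0,0.01,0,0,0.63,0,0,0.01,0,0,0.63,0,0,0.01,0,0,0.63,0,0,0.01
```

Emit:
apply_moves:
  commands: [0,0,0.63,0,0,0,0,0,0.63,0,0,0,0,0,0.63,0,0,0,0,0,0.63,0,0,0,0,0,0.63,0,0,0,0,0,0.63,0,0,0,0,0,0.63,0,0,0,0,0,0,0,0,0]

```text
clock: 3.2
position: [0.4674, 0.0667, 0.0552]
ee_rot: [-0.002, 0.606, 0.796, -0.002]
contact_force: [-1.7, -0.2, -0.4]
width: -0.0001
```

Emit:
apply_moves:
  commands: [0,0,0.1,0,0,0,0,0,0.1,0,0,0,0,0,0.1,0,0,0,0,0,0.1,0,0,0,0,0,0.1,0,0,0,0,0,0.1,0,0,0,0,0,0,0,0,0]

```text
clock: 3.9
position: [0.4703, 0.0657, 0.0388]
ee_rot: [0.0, 0.606, 0.795, 0.0]
contact_force: [-0.3, -0.3, 0.6]
width: -0.0001
```

Emit:
apply_moves:
  commands: [0,0,0.05,0,0,0,0,0,0.05,0,0,0,0,0,0,0,0,0]

```text
clock: 4.2
position: [0.4703, 0.0657, 0.0379]
ee_rot: [0.0, 0.606, 0.795, 0.0]
contact_force: [-4.0, 1.3, 19.4]
width: -0.0001
```

Emit:
apply_moves:
  commands: [0,0,0.05,0,0,0,0,0,0,0,0,0]

```text
clock: 4.4
position: [0.4703, 0.0657, 0.0379]
ee_rot: [0.001, 0.606, 0.795, 0.0]
contact_force: [-8.8, 0.5, 33.2]
width: 0.0002
```

The tool is hard down at z = 0.038, which is the expected height for a level lift. I'll retract and look.

Emit:
apply_moves:
  commands: [0,0,-0.15,0,0,0,0,0,-0.5,0,0,0,0,0,-1,0,0,0,0,0,-1,0,0,0,0,0,-1,0,0,0,0,0,-1,0,0,0,0,0,-1,0,0,0,0,0,-1,0,0,0,0,0,0,0,0,0,0,0,0,0,0,0]

```text
clock: 5.4
position: [0.4703, 0.0655, 0.234]
ee_rot: [0.0, 0.606, 0.795, 0.0]
contact_force: [-0.3, -0.3, -1.0]
width: -0.0001
```

```bash
python3 - <<'E'
from h import *
grab('wrist','w2'); s=manip.get_state(); print(s['clock'],s['position'],s['contact_force'])
grab('top','top2')
pts.update(liftL=(-52,70,38),lr1=(-52,40,38),lr2=(-52,100,38),rnd=(-118,70,38),s1=(-85,40,38),s2=(-85,100,38))
over('w2',(150,110,360,260),3.8,'w2o')
E
```

```text
5.45 [0.46954077 0.06553401 0.23301353] [-0.39019192  0.22982921 -0.49944452]
```

View pics/w2o.png

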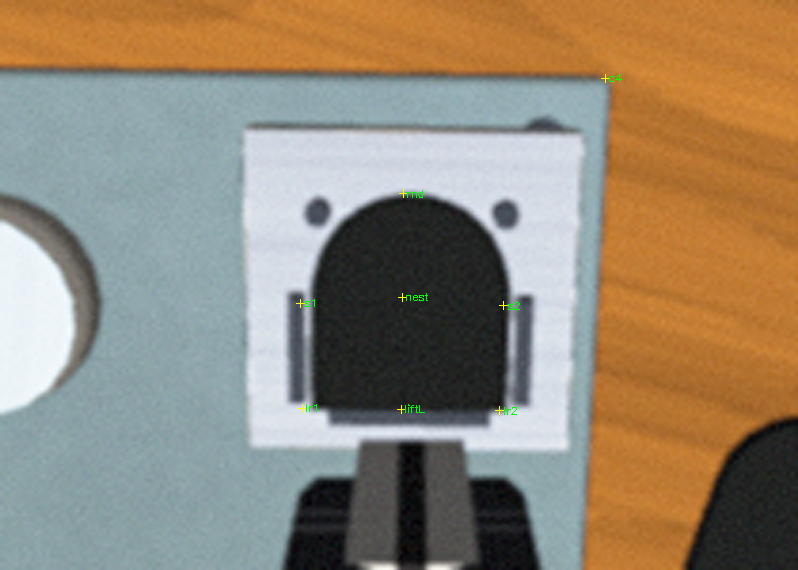

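The lift now lies flat and centred: its outline matches the predicted flat outline (round end at (405,195), straight edge at row 410). Next is the catch.

```bash
cat > c.py <<'E'
from h import *
def T(th,ph,r=50,w=8,dl=2):
    a=np.array([-np.sin(th),np.cos(th)]);n=np.array([np.cos(th),np.sin(th)]);s=np.array([-np.cos(ph),-np.sin(ph)])
    y,z=np.array([-110,110])+r*a+(4-dl)*n-w*s
    return P(44,y,z),tilt([1,0,0],ph)
E
python3 - <<'E'
from c import *
p,r=cur(); print('A'); p,r=plan(p,r,[(P(-90,60,262),Rd,1),(P(44,-89,262),Rd,8)])
t,_=T(0,0,dl=-5); t0=t
print('B',t0,t); p,r=plan(p,r,[(t,Rd,4)])
print('C'); p,r=plan(p,r,[T(0,0)+(1,)]+[T(x,.45*x)+(1,) for x in np.arange(.12,1.45,.12)]); print(p)
E
```

```text
A
9 max 0.99
-0.37,0.68,-0.99,-0.02,-0.01,0.09,-0.62,0.56,0,0,0,0,-0.62,0.56,0,0,0,0,-0.62,0.56,0,0,0,0,-0.62,0.56,0,0,0,0,-0.62,0.56,0,0,0,0,-0.62,0.56,0,0,0,0,-0.62,0.56,0,0,0,0,-0.62,0.56,0,0,0,0
B [ 0.66003601 -0.05389389  0.16      ] [ 0.66003601 -0.05389389  0.16      ]
4 max 0.85
-0.03,0,0.85,0,0,0,-0.03,0,0.85,0,0,0,-0.03,0,0.85,0,0,0,-0.03,0,0.85,0,0,0
C
13 max 0.36
-0.25,-0.02,0.01,0,0,0,-0.2,0,-0.01,0,0.36,0,-0.2,0,0,0,0.36,0,-0.19,0,0.02,0,0.36,0,-0.2,0,0.03,0,0.36,0,-0.19,0,0.04,0,0.36,0,-0.19,0,0.05,0,0.36,0,-0.18,0,0.07,0,0.36,0,-0.18,0,0.08,0,0.36,0,-0.17,0,0.09,0,0.36,0,-0.17,0,0.1,0,0.36,0,-0.15,0,0.11,0,0.36,0,-0.15,0,0.12,0,0.36,0
[ 0.67503556 -0.1119753   0.12337341]
```

Emit:
apply_moves:
  commands: [-0.37,0.68,-0.99,0,0,0,-0.62,0.56,0,0,0,0,-0.62,0.56,0,0,0,0,-0.62,0.56,0,0,0,0,-0.62,0.56,0,0,0,0,-0.62,0.56,0,0,0,0,-0.62,0.56,0,0,0,0,-0.62,0.56,0,0,0,0,-0.62,0.56,0,0,0,0,0,0,0,0,0,0,0,0,0,0,0,0]

```text
clock: 6.6
position: [0.6611, -0.0476, 0.2612]
ee_rot: [-0.002, 0.606, 0.795, -0.001]
contact_force: [-0.0, 0.7, 0.8]
width: -0.0003
```

```bash
python3 - <<'E'
from c import *
grab('wrist','w3');p,r=cur();print(Rz.T@(p-O)*1000)
pts.update(t1=(35,-106,172),t2=(57,-106,172),t3=(57,-114,172),b1=(46,-18,110))
over('w3',(0,0,512,384),1.5,'w3o')
E
```

```text
[ 46.43951534 -86.73062418 261.92831129]
```

View pics/w3o.png

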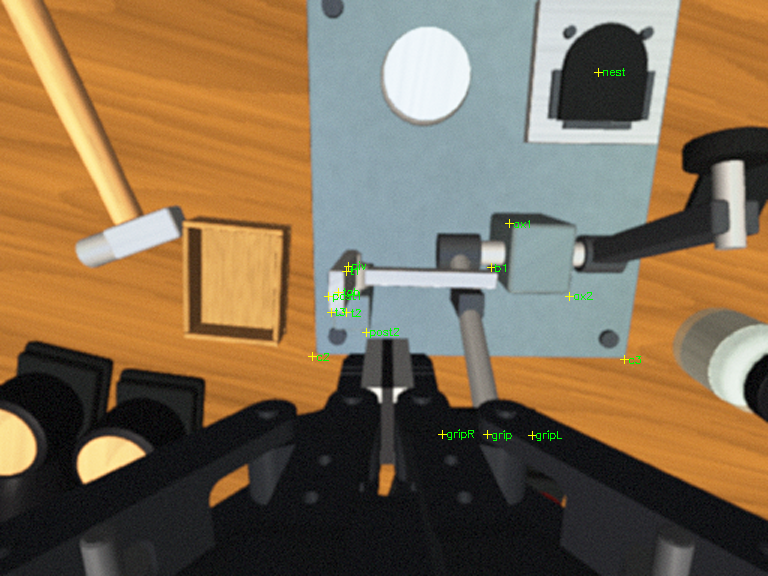

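The tab top sits at about (337,290) as predicted, and the fingers (385,350) are clear to its left. I'll descend and push.

Emit:
apply_moves:
  commands: [0,0,0.85,0,0,0,0,0,0.85,0,0,0,0,0,0.85,0,0,0,0,0,0.85,0,0,0,0,0,0,0,0,0,0,0,0,0,0,0]

```text
clock: 7.25
position: [0.6611, -0.0469, 0.1619]
ee_rot: [-0.0, 0.606, 0.795, -0.0]
contact_force: [0.1, 0.4, 0.4]
width: 0.0002
```

Emit:
apply_moves:
  commands: [-0.22,0,0,0,0,0,-0.23,0,0,0,0,0,-0.2,0,-0.01,0,0.36,0,-0.2,0,0,0,0.36,0,-0.19,0,0.02,0,0.36,0,-0.2,0,0.03,0,0.36,0,-0.19,0,0.04,0,0.36,0,0,0,0,0,0,0]

```text
clock: 8.05
position: [0.6739, -0.0911, 0.156]
ee_rot: [-0.106, 0.602, 0.787, 0.082]
contact_force: [0.5, 0.0, 0.1]
width: -0.0002
```

```bash
python3 - <<'E'
from c import *
grab('scene','s3');p,r=cur();print(Rz.T@(p-O)*1000)
over('s3',(175,130,345,290),4,'s3o')
E
```

```text
[  47.96510709 -131.56900488  156.34572301]
```

View pics/s3o.png

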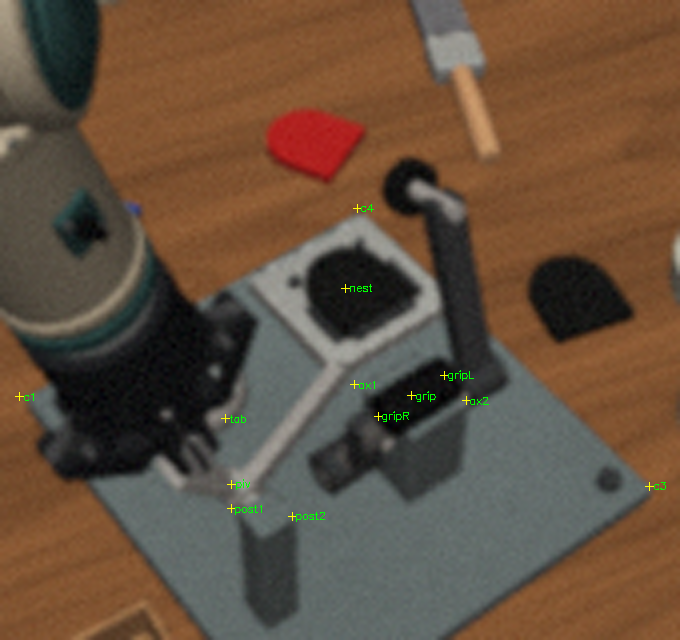

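The bar is rising, with its tip at (340,365), and the tab is leaning over to the right. I'll continue.

```bash
python3 - <<'E'
from c import *
p,r=cur(); p,r=plan(p,r,[T(x,.45*x)+(1,) for x in np.arange(.72,1.6,.12)])
E
```

```text
8 max 0.37
-0.12,-0.13,0.14,-0.02,0.37,0.07,-0.18,0,0.06,0,0.36,0,-0.18,0,0.08,0,0.36,0,-0.17,0,0.09,0,0.36,0,-0.16,0,0.1,0,0.36,0,-0.16,0,0.11,0,0.36,0,-0.15,0,0.13,0,0.36,0,-0.13,0,0.13,0,0.36,0
```

Emit:
apply_moves:
  commands: [-0.13,-0.1,0.14,0,0.36,0,-0.18,0,0.06,0,0.36,0,-0.18,0,0.08,0,0.36,0,-0.17,0,0.09,0,0.36,0,-0.16,0,0.1,0,0.36,0,-0.16,0,0.11,0,0.36,0,0,0,0,0,0,0]

```text
clock: 8.8
position: [0.6755, -0.1096, 0.1275]
ee_rot: [-0.233, 0.58, 0.76, 0.177]
contact_force: [-0.1, 0.0, -0.6]
width: 0.0002
```

Emit:
apply_moves:
  commands: [-0.15,0,0.13,0,0.36,0,-0.13,0,0.13,0,0.36,0,0,0,0,0,0,0]

```text
clock: 9.1
position: [0.6764, -0.1108, 0.1169]
ee_rot: [-0.273, 0.57, 0.747, 0.208]
contact_force: [0.6, -0.7, 1.0]
width: 0.0001
```

```bash
python3 - <<'E'
from c import *
p,r=cur(); print(Rz.T@(p-O)*1000,(Rz.T@(T(1.56,.7)[0]-O)*1000))
p,r=plan(p,r,[T(1.62,.73,dl=3)+(2,)])
E
```

```text
[  45.46438961 -152.14056816  116.92723564] [  44.         -153.85675628  117.69343079]
2 max 0.1
-0.06,-0.02,0.02,-0.03,0.1,0.03,-0.06,-0.02,0.02,-0.03,0.1,0.03
```

Emit:
apply_moves:
  commands: [-0.04,0,0.05,0,0,0,-0.04,0,0.05,0,0,0,0,0,0,0,0,0]

```text
clock: 9.4
position: [0.6763, -0.1105, 0.1164]
ee_rot: [-0.272, 0.569, 0.748, 0.208]
contact_force: [1.0, -3.7, 6.5]
width: 0.0002
```

Emit:
apply_moves:
  commands: [-0.04,0,0.05,0,0,0,0,0,0,0,0,0]

```text
clock: 9.6
position: [0.6764, -0.1105, 0.1161]
ee_rot: [-0.271, 0.569, 0.748, 0.209]
contact_force: [-0.2, -4.3, 12.4]
width: -0.0001
```

The catch is at its stop: the force rose to 12 N with no further motion. I'll retreat and go to the handle.

```bash
python3 - <<'E'
from c import *
p,r=cur(); u=-r[:,2]; p,r=plan(p,r,[(p+u*.09,r,3),(P(60,-150,280),Rd,7),(P(110,-35,280),Rd,6)])
E
```

```text
16 max 1.0
0,0,-1,0,0,0,0,0,-1,0,0,0,0,0,-1,0,0,0,0.51,0.07,-0.16,0,-0.67,0.01,0.49,0.07,-0.21,0,-0.67,0.01,0.47,0.07,-0.26,0,-0.67,0.01,0.44,0.07,-0.31,0,-0.67,0.01,0.4,0.07,-0.35,0,-0.67,0.01,0.37,0.07,-0.39,0,-0.67,0.01,0.33,0.07,-0.42,0,-0.67,0.01,0.63,0.28,0,0,0.01,0.01,0.64,0.28,0,0,0.01,0.01,0.64,0.28,0,0,0.01,0.01,0.64,0.28,0,0,0.01,0.01,0.64,0.28,0,0,0.01,0.01,0.64,0.28,0,0,0.01,0.01
```

Emit:
apply_moves:
  commands: [0,0,-1,0,0,0,0,0,-1,0,0,0,0,0,-1,0,0,0,0.51,0.07,-0.16,0,-0.67,0,0.49,0.07,-0.21,0,-0.67,0,0.47,0.07,-0.26,0,-0.67,0,0.44,0.07,-0.31,0,-0.67,0,0.4,0.07,-0.35,0,-0.67,0,0.37,0.07,-0.39,0,-0.67,0,0.33,0.07,-0.42,0,-0.67,0,0,0,0,0,0,0]

```text
clock: 10.7
position: [0.6896, -0.0997, 0.2809]
ee_rot: [0.004, 0.604, 0.797, 0.001]
contact_force: [-0.0, -0.2, -0.4]
width: 0.0001
```

```bash
python3 - <<'E'
from c import *
p,r=cur(); print(Rz.T@(p-O)*1000); grab('wrist','w4'); grab('scene','s4')
p,r=plan(p,r,[(P(109,-34,280),Rd,6)]); p,r=plan(p,r,[(P(109,-34,179),Rd,5)])
over('w4',(0,0,512,384),.8,'x');over('s4',(175,130,345,290),2.4,'y')
a=cv2.imread('pics/x.png');b=cv2.imread('pics/y.png');n=max(len(a),len(b));pad=lambda q:cv2.copyMakeBorder(q,0,n-len(q),0,0,0);c=np.hstack([pad(b),pad(a)])[:, :800];cv2.imwrite('pics/xy.png',c)
E
```

```text
[  61.04465266 -144.75687516  280.92703203]
6 max 0.61
0.61,0.28,0,0.01,0.01,0.02,0.61,0.28,0,0.01,0.01,0.02,0.61,0.27,0,0.01,0.01,0.02,0.61,0.27,0.01,0.01,0.01,0.02,0.61,0.27,0.01,0.01,0.01,0.02,0.61,0.27,0.01,0.01,0.01,0.02
5 max 0.67
0,0,0.67,0,0,0,0,0,0.67,0,0,0,0,0,0.67,0,0,0,0,0,0.67,0,0,0,0,0,0.67,0,0,0
```

View pics/xy.png

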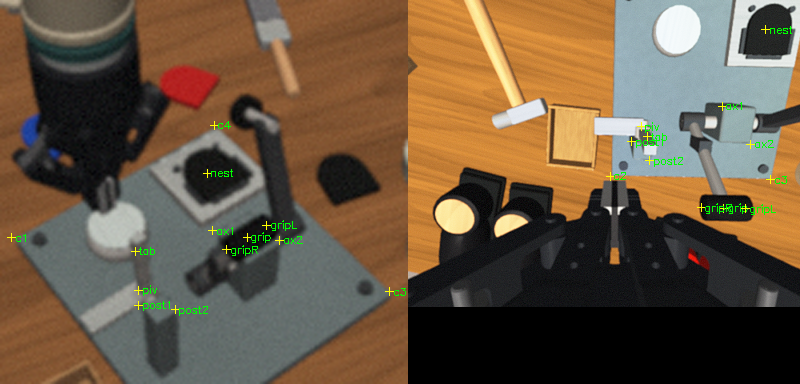

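The catch is fully open: tab level at (115,310), bar upright to (137,240). The handle, at (725,207) in the wrist view, matches its prediction. I'll grasp it.

Emit:
apply_moves:
  commands: [0.61,0.28,0,0,0,0.02,0.61,0.28,0,0,0,0.02,0.61,0.27,0,0,0,0.02,0.61,0.27,0,0,0,0.02,0.61,0.27,0,0,0,0.02,0.61,0.27,0,0,0,0.02,0,0,0,0,0,0,0,0,0,0,0,0,0,0,0,0,0,0]
  jaw: 1

```text
clock: 11.7
position: [0.7088, 0.0121, 0.2746]
ee_rot: [0.0, 0.614, 0.789, -0.001]
contact_force: [0.4, -0.0, 0.2]
width: 0.0854
```

```bash
python3 - <<'E'
from c import *
p,r=cur(); print(Rz.T@(p-O)*1000, manip.get_state()['width'])
p,r=plan(p,r,[(P(109,-34,179),Rd,5)])
E
```

```text
[107.83364483 -41.48029818 274.61123167] 0.08536077023333294
5 max 0.64
0.05,0.01,0.64,0,0,-0.01,0.05,0.01,0.64,0,0,-0.01,0.05,0.01,0.64,0,0,-0.01,0.05,0.01,0.64,0,0,-0.01,0.05,0.01,0.64,0,0,-0.01
```

Emit:
apply_moves:
  commands: [0.05,0.01,0.64,0,0,-0.02,0.05,0.01,0.64,0,0,-0.02,0.05,0.01,0.64,0,0,-0.02,0.05,0.01,0.64,0,0,0,0.05,0.01,0.64,0,0,0,0,0,0,0,0,0,0,0,0,0,0,0]

```text
clock: 12.4
position: [0.7085, 0.0203, 0.1794]
ee_rot: [0.0, 0.61, 0.792, -0.001]
contact_force: [0.5, 0.1, 1.0]
width: 0.0851
```

```bash
python3 - <<'E'
from c import *
p,r=cur(); print(Rz.T@(p-O)*1000, (Rz.T@r).round(3).tolist(),manip.get_state()['contact_force'])
E
```

```text
[109.60979148 -33.42473861 179.43867874] [[-0.003, 1.0, -0.001], [1.0, 0.003, -0.002], [-0.002, -0.001, -1.0]] [0.49536979 0.1126009  1.03386259]
```

Emit:
apply_moves:
  commands: [0,0,0,0,0,0,0,0,0,0,0,0,0,0,0,0,0,0,0,0,0,0,0,0,0,0,0,0,0,0,0,0,0,0,0,0,0,0,0,0,0,0,0,0,0,0,0,0]
  jaw: -1
  newtons: 80

```text
clock: 13.2
position: [0.7098, 0.0192, 0.1814]
ee_rot: [0.003, 0.61, 0.792, -0.001]
contact_force: [-0.1, -6.1, 5.5]
width: 0.043
```

```bash
python3 - <<'E'
from c import *
p,r=cur(); b=Rz.T@(p-O)*1000; print(b,manip.get_state()['contact_force'],manip.get_state()['width'])
# offset of the TCP from ideal handle kept through the arc
h=lambda q: np.array([45+150*np.sin(.45-q),-35,65+150*np.cos(.45-q)])
off=b-h(0); print(off)
p,r=plan(p,r,[(P(*(h(q)+off)),r,1) for q in np.arange(.1,1.255,.1)]+[(P(*(h(1.25)+off)),r,1)])
E
```

```text
[110.60100536 -34.81814649 181.42364679] [-0.0694102  -6.12212022  5.48937579] 0.04300461985600597
[  0.35617524   0.18185351 -18.64341857]
13 max 0.5
0,-0.46,-0.2,0,0,0,0,-0.48,-0.15,0,0,0,0,-0.49,-0.1,0,0,0,0,-0.49,-0.05,0,0,0,0.01,-0.5,0,0,0,0,0,-0.5,0.05,0,0,0,0,-0.49,0.1,0,0,0,0,-0.48,0.14,0,0,0,0.01,-0.46,0.2,0,0,0,0,-0.44,0.23,0,0,0,0,-0.41,0.29,0,0,0,0.01,-0.39,0.32,0,0,0,0,-0.17,0.17,0,0,0
```

Emit:
apply_moves:
  commands: [0,-0.23,-0.1,0,0,0,0,-0.23,-0.1,0,0,0,0,-0.48,-0.15,0,0,0,0,-0.49,-0.1,0,0,0,0,-0.49,-0.05,0,0,0,0,-0.5,0,0,0,0,0,-0.5,0.05,0,0,0,0,0,0,0,0,0]

```text
clock: 14.0
position: [0.6245, -0.0029, 0.1948]
ee_rot: [0.004, 0.61, 0.792, -0.0]
contact_force: [3.6, -2.1, 3.2]
width: 0.0424
```

```bash
cat > q.py <<'E'
from c import *
p,r=cur(); s=manip.get_state(); b=Rz.T@(p-O)*1000; g=b+np.array([-.36,-.18,18.64]); print(s['clock'],b.round(1),'q',.45-np.arctan2(g[0]-45,g[2]-65),'rad',np.hypot(g[0]-45,g[2]-65),'F press',Rz.T@s['contact_force'],s['width'])
E
python3 q.py
```

```text
14.0 [ 22.5 -34.7 194.8] q 0.6027326549454551 rad 150.17261004674398 F press [ 2.97852881 -2.93321786  3.19849744] 0.04242889932348377
```

Emit:
apply_moves:
  commands: [0,-0.49,0.1,0,0,0,0,-0.48,0.14,0,0,0,0,-0.46,0.2,0,0,0,0,-0.44,0.23,0,0,0,0,-0.41,0.29,0,0,0,0,-0.39,0.32,0,0,0,0,0,0,0,0,0,0,0,0,0,0,0]

```text
clock: 14.8
position: [0.5483, -0.0227, 0.157]
ee_rot: [0.004, 0.61, 0.792, 0.0]
contact_force: [0.1, -3.3, 9.6]
width: 0.0428
```

```bash
python3 q.py
```

```text
14.8 [-56.2 -34.7 157. ] q 1.1929492384750104 rad 150.1967115609424 F press [-0.74476008 -3.16641655  9.55534409] 0.04280618455734807
```

Emit:
apply_moves:
  commands: [0,-0.08,0.08,0,0,0,0,-0.08,0.08,0,0,0,0,-0.07,0.07,0,0,0,0,0,0,0,0,0]

```text
clock: 15.2
position: [0.5426, -0.0242, 0.1512]
ee_rot: [0.004, 0.61, 0.793, 0.001]
contact_force: [-0.2, -1.8, 15.0]
width: 0.0429
```

```bash
python3 q.py
```

```text
15.2 [-62.1 -34.7 151.2] q 1.2478033347737953 rad 150.15643293146914 F press [-0.68287893 -1.70889306 15.02998212] 0.0428621176922768
```

Lever is at ~1.248. I'll push slightly further to seat it on the stop, then check.

Emit:
apply_moves:
  commands: [0,-0.06,0.06,0,0,0,0,0,0,0,0,0,0,0,0,0,0,0,0,0,0,0,0,0,0,0,0,0,0,0]

```text
clock: 15.7
position: [0.5423, -0.0243, 0.1508]
ee_rot: [0.006, 0.61, 0.792, 0.003]
contact_force: [0.2, -1.2, 18.9]
width: 0.0428
```

```bash
python3 q.py; python3 - <<'E'
from h import *
grab('scene','s5');over('s5',(155,110,345,270),4,'s5o')
E
```

```text
15.7 [-62.5 -34.7 150.8] q 1.2515138080002821 rad 150.0738677116392 F press [-0.08988379 -1.17390664 18.93105321] 0.04284945085535239
```

View pics/s5o.png

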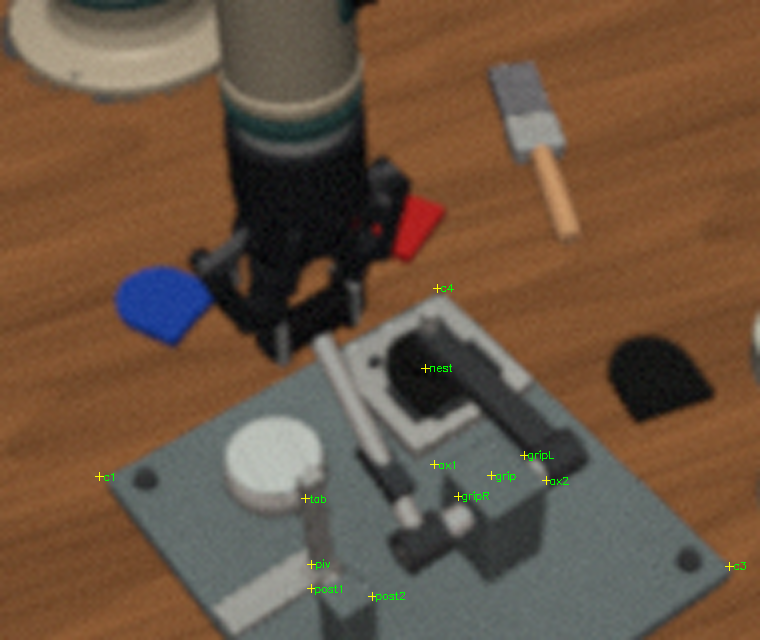

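The picture shows the press arm lying level over the nest at (425,350), the handle held at (315,330) and the catch open with its bar upright. The tin is in place. Handing in.

```bash
python3 -c "
from rig import manip
print(manip.sign_off())"; 
```

```text
the job is handed in; nothing more can be done
None
```

I pressed the lift level, flipped the catch open, pulled the T-handle to its stop and handed the job in at 15.7 s, still holding the handle. The hand-in gives no verdict.

- **Lift:** I pressed it until the tool stopped at z = 0.038 m under 33 N, which is the expected top of a level lift. The wrist picture then showed it flat and centred, about 2.5 mm off the predicted position in y, roughly the camera calibration error.
- **Catch:** I pushed the tab over until it stopped moving at about 12 N. The later pictures show the bar upright and the tab level to the right. The lever had not been touched by then.
- **Lever:** The handle position gives 1.25 rad, which is the stop. The force on the tool was about 19 N, and the fingers were closed on the bar at 43 mm (nominal length 44 mm) with 80 N set.
- **Not measured:** I have no direct reading of the foot's force on the lift; the press arm looks level over the nest in the last picture. I saw no bystander out of place, but I did not measure their positions.

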